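# Shut and bolt the sample ring case

### The job

Lock up the sample ring case on the jeweller's bench, pushing with the fingertips only: push the sliding cover fully shut by its black finger pull, then hold the red safety catch down with one fingertip while the other fingertip pushes the brass thumb-piece so that the bolt slides fully home through the staple on the cover. Let go so that the catch springs up and locks the bolt, and leave the case alone. Do not pick anything up, and leave the other things on the bench and on the case where they are.

Things in the scene. Friction and masses are not known exactly. Their poses are not given: they have to be found in the camera images.
- case: Wooden ring case fixed to the bench, 248 mm (x) by 406 mm (y), yawed up to 0.25 rad. Origin on the bench under its middle, z up. Along its own axes: ring bay with sliding cover at y -60 to 200 mm; solid deck, top 60 mm above the bench, at y -200 to -60 mm. On the deck the bolt fitting, its fixed parts (saddles over the rod, at x -10 to 20 mm) no higher than 80 mm above the bench.
- cover (a joint): How far the sliding cover stands open, m: 0 = fully shut on its rear stop, 0.10 = widest. It shuts along the case's +x (away from the robot) and opens towards the robot. 0.5 to 1 kg, about 2 N friction, stays where left. Aluminium frame, clear panes, top 62 mm above the bench; its steel staple lines up with the bolt only when fully shut (within 3 mm).
- cover_pull (a point): Middle of the upright front face of the black finger pull on the cover, 72 mm above the bench; moves with the cover. The face looks along the case's -x, is 100 mm wide (case y), from 62 (cover top) to 82 mm above the bench, and slopes away behind. Push it along the case's +x to shut the cover.
- bolt (a joint): How far the bolt is shot, m: 0 = drawn back, 0.040 = fully home on its stop. It slides along the case's +y, towards the cover, about 2 N friction. With the catch up, stop teeth along the rod meet the catch's tooth and lock the bolt within 2 mm of where it is drawn back; let the catch up part way along and it locks, at once or a few mm on.
- bolt_thumb (a point): Middle of the pushing face of the brass thumb-piece, an upright plate 24 mm wide (case x), 6 mm thick, top 104 mm above the bench, this point 90 mm; moves with the bolt. The face looks along the case's -y and is pushed along +y. Behind the face (-y side) a fingertip has free room down to 63 mm above the bench. It stands 65 mm along the case's +x from the catch bar's middle line.
- catch (a joint): How far the spring catch is pressed down, m: 0 = up, 0.010 = on its stop. The bolt slides only while it is more than 0.005 down, so hold it for the whole stroke. About 3 N to start, 7 N fully down; springs up when let go. It comes fully up with the bolt drawn back or home (from 0.036 m on); else it may catch under a stop tooth.
- catch_top (a point): Middle of the top face of the red catch bar, 26 mm wide (case x), 90 mm long (case y), parallel to the bolt; top 90 mm above the bench when up, 80 when fully down. It moves straight down and does not travel with the bolt: a fingertip holding it slides along it. Gap between the bar and the thumb-piece, across (case x): 40 mm; over their far edges 90 mm.
- ring_cone: White ceramic ring cone, 42 mm wide, 55 mm high, loose on the deck's outer rear corner, about 94 mm along the case's +x from its middle line. Origin under its middle. Leave alone.
- polish_jar: Small jar of polish with a black cap, 38 mm wide, 42 mm high, loose on the deck near its front edge, about 92 mm along the case's -x from its middle line. Origin under its middle. Leave alone.
- mallet: Wooden mallet, about 240 mm long, 44 mm high, lying on the bench beside the deck, its head 80 mm wide. Origin under the middle. Leave alone.
- ring_box: Green ring box, 51 mm square, 42 mm high, on the bench behind the case. Origin under its middle. Leave alone.
- bench_block: Polished steel bench block, 64 mm square, 22 mm high, on the bench behind the case. Origin under its middle. Leave alone.
- soap_bottle: Amber bottle with a white cap, 48 mm wide, 120 mm high, on the bench behind the case. Origin under its middle. Leave alone.
- brush: Bench brush with wooden handle, 170 mm long, lying on the bench on the far side from the bolt. Origin under its middle. Leave alone.

How it is judged:
On the way, in this order (a step that is already met when the one before it is completed fails the run):
1. the cover is pushed fully shut (within 3 mm) while the bolt is still drawn back (value of joint cover below 0.003 m and value of joint bolt below 0.006 m), for 0.2 s.
2. part way along, one fingertip holds the catch down (more than 4.5 mm) while the other pushes the bolt (value of joint bolt above 0.01 m and value of joint catch above 0.0045 m and contact force between the fingers and catch above 1 N and contact force between the fingers and bolt above 0.3 N), for 0.05 s.
At the end, for the whole second after the job is handed in: The cover is shut to within 3 mm, the bolt is home (shot 35 mm or more of its 40 mm) through the staple, and the catch has sprung up again (pressed less than 2 mm) (value of joint cover below 0.003 m and value of joint bolt above 0.035 m and value of joint catch below 0.002 m); the robot touches nothing.
It fails at once if another thing on the bench or on the case is picked up, tipped or pushed more than 20 mm (distance of any of ring_cone, polish_jar, mallet, ring_box, bench_block, soap_bottle, brush from where it was at the start of the episode above 0.02 m or angle between any of ring_cone, polish_jar, mallet, ring_box, bench_block, soap_bottle, brush's own z axis and vertical above 0.35 rad).
It also fails if it takes over 54 s, if anything falls off the work surface, if the arm or the gripper's body presses on something with over 40 N, if the wrist force passes 120 N, or if a joint passes its speed limit or range.

### The arm

A 6-joint arm with a two-finger parallel gripper is mounted at the origin on the work surface. World frame = base frame: x ahead of the robot, y to its left, z up, the work surface at z = 0. Lengths are in m, angles in rad, forces in N, time in s.
With the tool pointing down it reaches from about 0.35 to 0.975 m from the base axis. Payload 4.9 kg.
Tool frame: the origin (TCP) lies at the very end of the fingers, on their centre line; the grasp point (between the pads) lies 19 mm behind it (tcp_to_grasp is the distance from the TCP to the grasp point, in m); z points along the fingers, y is the line along which they close (so a half turn about z gives the same grasp; the last joint's range is limited). The gripper opens to 85 mm and grips with 20 to 120 N. Pads are 22 mm wide; open, the fingers measure 114 mm over their backs; the gripper's body (76 mm by 85 mm) begins 54 mm behind the grasp point. The pads swing forward as they close: fully open they stand 13 mm farther back than shut.
Start: joints at [-1.466, 0.053, 1.613, -0, 1.476, -0.119], TCP at [0.139, -0.609, 0.209] pointing down, gripper open.
Joint ranges: [-3.01, 3.01], [-1.01, 2.22], [0.06, 2.58], [-1.02, 4.17], [0.09, 2.62], [-3.14, 3.14]. Speed limits (rad/s): [2.57, 2.57, 3.14, 3.14, 3.14, 3.14].

### API

Orientations are given as a unit quaternion [x, y, z, w].
In Python, from cell import get_state, get_image, camera_info, sign_off, tcp_to_grasp gives the robot as it stands.
- The arm moves only by the tool drive_tool, never from a script. Its argument "series" is one flat list of numbers, 7 for each row, row after row: the turn, a rotation vector about the tool's x, y, z in rad, then the shift along the tool's x, y, z in mm, then the finger opening in mm, from 0 to 85.4. In form: [rx, ry, rz, dx, dy, dz, claw, rx, ry, rz, dx, dy, dz, claw, ...]. A call has 1 to 20 rows; each row is the pose to reach, as a shift and turn from the pose commanded when the call began, along the tool's axes at that moment; what a row does not reach only later rows make up. A row lasts 1/12 s, in which the tool goes at most 41.7 mm and 7.16 degrees, less where a joint would pass 70% of its speed; a pose out of reach is approached as far as the arm can. A call with a gripper value outside its range is refused whole. The fingers move at their own pace and stop on an object; "force" is the grip in N (left out, the last holds). Time passes only in rows, so rows that repeat a pose let the fingers close. It gives the time, the measured TCP pose, the force, the opening and the grip force at its end, in the units of the state.
- get_state(): the state, without advancing time (a new reading comes with each control period).
- get_image(name): name is "side" or "top"; returns the picture (400x640x3 uint8, red, green, blue); there is no depth.
- camera_info(name): a dict with "fx", "fy", "cx", "cy" (pixels), "distortion" ([k1, k2, p1, p2, k3] as OpenCV has them; the pictures are not rectified), "R" (3x3) and "t" (3): a world point X has camera coordinates R X + t. Camera axes: x right, y down, z forward; pixel columns grow to the right and rows downward; lengths in m; the calibration is good to about 2 mm. A picture is of the moment at which its call begins. camera_info takes no time and is no camera call.
- sign_off(): hands the job in; it is judged then, once.
The state is a dict: "time_s": time; "joint_pos": joint angles; "qd": joint speeds; "effort": joint torques, N m; "tcp_pos": TCP position; "ee_rot": TCP orientation; "wrist_force": force on the tool from outside, world axes, zero at the start; "moment": the same for the moment, N m; "finger_gap": finger opening in m; "grip_force": force on a finger pad.
Only numpy, scipy, OpenCV 4.12 (cv2) and the standard library are available. Lean on these libraries where they do the work, as an engineer would, in place of code of your own. Each camera call takes 0.05 s, during which the arm holds its last target. There are 200 camera calls.

## Working session

There is one attempt and no reset: what is moved stays moved. The work goes in short steps, Python scripts to look and compute and a tool call to move; the robot and the scene stay as the last step left them, time stands still between calls to the robot, and variables do not carry over. Pictures are saved under pics/ and viewed, at most 10 in all, crops included, and the job is handed in when it is done.

Besides the shell and the picture viewer there is one more tool, called after "Emit:" as name(argument=value, ...), one argument or row to a line, values as JSON. drive_tool: Moves the arm, as the interface text tells. Its arguments: {"type":"object","properties":{"series":{"type":"array"},"force":{"type":"number"}},"required":["series"]}

```bash
mkdir -p pics; ls; python3 - <<'E'
from cell import *
import cv2
print(get_state())
for n in("side","top"):
    print(n,camera_info(n)); cv2.imwrite(f"pics/{n}0.png",get_image(n)[:,:,::-1])
E
```

```text
pics
{'time_s': 0.0, 'joint_pos': array([-1.46597299e+00,  5.33719314e-02,  1.61428435e+00,  1.05687418e-05,
        1.47600459e+00, -1.19005383e-01]), 'qd': array([ 8.58041932e-04, -5.20747549e-04, -9.02819115e-05,  3.51095408e-04,
       -3.20761008e-04,  1.23783679e-03]), 'effort': array([-4.08384412e-04, -3.93682337e+01, -3.70180070e+01, -9.47489843e-05,
        6.95703246e-03, -3.24923597e-06]), 'tcp_pos': array([ 0.13865783, -0.60874199,  0.20755949]), 'ee_rot': array([ 9.93743647e-01,  1.11680324e-01,  1.25928130e-05, -1.03404381e-03]), 'wrist_force': array([-0.35273461,  0.22497424, -0.29393725]), 'moment': array([ 0.03541701, -0.03443221, -0.04544064]), 'grip_force': 0.0, 'finger_gap': 0.08534462067335156}
side {'fx': 455.3512186109531, 'fy': 455.3512186109531, 'cx': 314.15753605483565, 'cy': 198.54367121562376, 'distortion': array([-0.03891732,  0.        ,  0.        ,  0.        ,  0.        ]), 'R': array([[ 0.96935209, -0.24499999,  0.01820774],
       [-0.13150439, -0.58004588, -0.80389886],
       [ 0.20751654,  0.77686664, -0.59448726]]), 't': array([-0.58667429,  0.18169582,  1.02622201])}
top {'fx': 449.97392099136164, 'fy': 449.97392099136164, 'cx': 325.34146100345185, 'cy': 194.94787609235587, 'distortion': array([0.0141821, 0.       , 0.       , 0.       , 0.       ]), 'R': array([[-2.69511755e-02, -9.99636738e-01,  1.61836554e-04],
       [-9.79380963e-01,  2.63726336e-02, -2.00293319e-01],
       [ 2.00216292e-01, -5.55664005e-03, -9.79735964e-01]]), 't': array([0.06362968, 0.60755191, 1.21923928])}
```

View pics/top0.png

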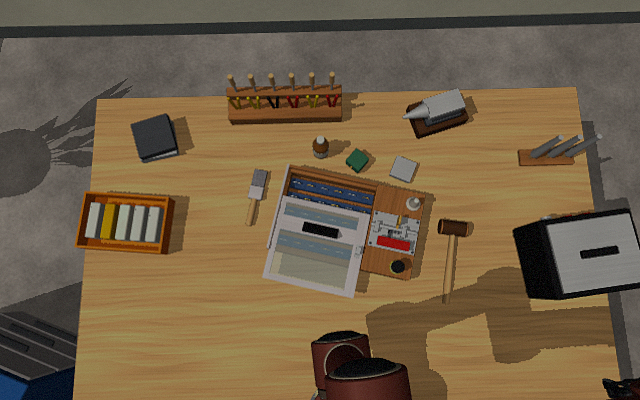

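View pics/side0.png

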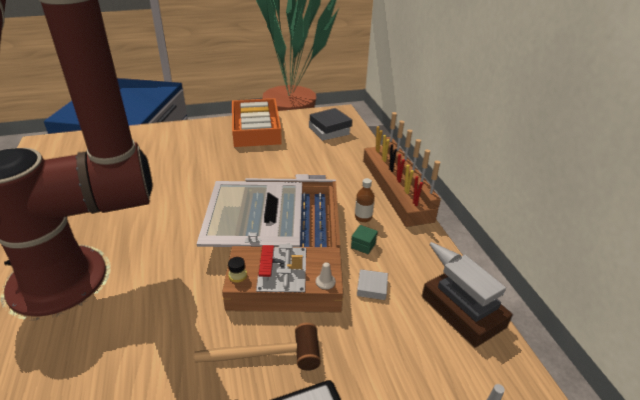

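The top view shows the black pull at about (320,230), the red catch at (393,243) and the jar at (398,267). The cover stands open towards the robot. I'll enlarge crops of both views.

```bash
cat > h.py <<'E'
import numpy as np, cv2
from cell import *
def ray(n,uv):
    c=camera_info(n);K=np.array([[c["fx"],0,c["cx"]],[0,c["fy"],c["cy"]],[0,0,1]])
    p=cv2.undistortPoints(np.array([[uv]],float),K,c["distortion"])[0,0]
    R=np.array(c["R"]);return -R.T@c["t"],R.T@np.array([p[0],p[1],1])
def onz(n,uv,z):
    o,d=ray(n,uv);return o+d*(z-o[2])/d[2]
def tri(a,b):
    (o,d),(p,e)=ray("top",a),ray("side",b)
    s=np.linalg.lstsq(np.c_[d,-e],p-o,rcond=None)[0]
    A,B=o+d*s[0],p+e*s[1];return (A+B)/2,np.linalg.norm(A-B)
def blobs(m,amin=15):
    n,l,s,c=cv2.connectedComponentsWithStats(m.astype(np.uint8))
    return [(s[i][4],c[i],cv2.minAreaRect(np.argwhere(l==i)[:,::-1].astype(np.float32)),cv2.boxPoints(cv2.minAreaRect(np.argwhere(l==i)[:,::-1].astype(np.float32)))) for i in range(1,n) if s[i][4]>=amin]
E
python3 - <<'E'
import cv2
t=cv2.imread("pics/top0.png")[155:305,255:440]; s=cv2.imread("pics/side0.png")[165:320,195:355]
cv2.imwrite("pics/tc.png",cv2.resize(t,None,fx=4,fy=4,interpolation=cv2.INTER_CUBIC)[:600])
cv2.imwrite("pics/sc.png",cv2.resize(s,None,fx=3.8,fy=3.8,interpolation=cv2.INTER_CUBIC))
E
```

```text
(no output)
```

View pics/tc.png

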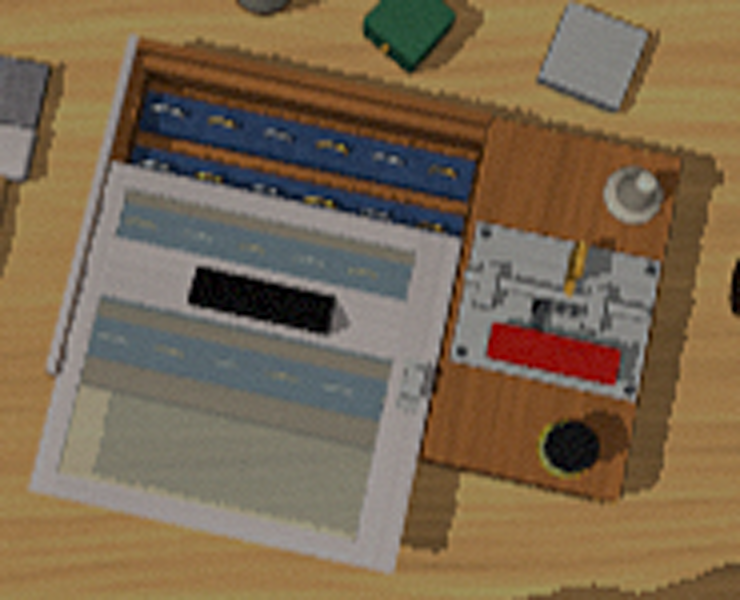

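View pics/sc.png

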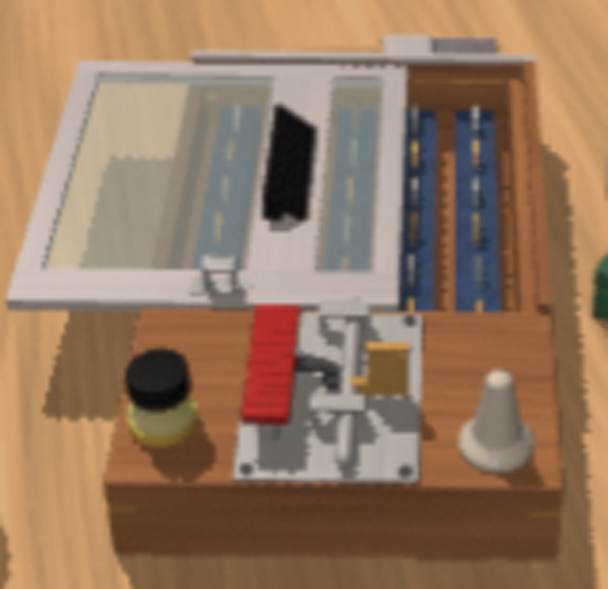

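The top crop shows the red bar at full-image (393,243), the brass thumb at (399,222) and the black pull at (320,230). The side crop shows red at (266,261), brass at (297,262) and the pull at (271,209). Next I'll measure with masks.

```bash
python3 - <<'E'
from h import *
np.set_printoptions(precision=4,suppress=True)
I={n:cv2.imread(f"pics/{n}0.png") for n in("top","side")}
H={n:cv2.cvtColor(I[n],cv2.COLOR_BGR2HSV).astype(int) for n in I}
def m(n,k,box):
    h,s,v=np.moveaxis(H[n],2,0)
    q={"red":((h<6)|(h>174))&(s>170)&(v>80),"blk":v<45,"br":(h>15)&(h<30)&(s>170)&(v>90)}[k]
    o=np.zeros(h.shape,bool);x0,y0,x1,y1=box;o[y0:y1,x0:x1]=q[y0:y1,x0:x1];return o
R={}
for k,bt,bs in(("red",(370,230,415,255),(255,240,280,280)),("blk",(298,215,345,242),(260,188,282,228)),("br",(390,210,405,232),(288,250,306,272))):
    for n,b in(("top",bt),("side",bs)):
        B=max(blobs(m(n,k,b),5),key=lambda a:a[0]);R[k,n]=B;print(k,n,B[0],B[1],B[3].tolist())
    print(k,tri(R[k,"top"][1],R[k,"side"][1]))
for n in I: print(n,ray(n,(320,200))[0])
for k,z in(("red",.09),("blk",.062)):
    P=np.array([onz("top",p,z)[:2] for p in R[k,"top"][3]]);print(k,P)
    E=np.roll(P,-1,0)-P;L=np.linalg.norm(E,axis=1);e=E[L.argmax()];e=e*np.sign(e[1]);print("yaw",np.arctan2(-e[0],e[1]),L)
E
```

```text
red top 288 [393.0625 242.9514] [[376.1846923828125, 243.58743286132812], [378.1885986328125, 234.7701416015625], [410.129638671875, 242.02947998046875], [408.125732421875, 250.84677124023438]]
red side 343 [265.7609 260.7318] [[258.3536376953125, 274.81707763671875], [261.68292236328125, 244.85366821289062], [273.6463623046875, 246.18292236328125], [270.31707763671875, 276.1463317871094]]
red (array([ 0.4645, -0.1343,  0.0824]), np.float64(0.00233635644817027))
blk top 331 [320.0211 229.6314] [[301.7176208496094, 230.27059936523438], [303.7176208496094, 221.27059936523438], [338.4470520019531, 228.98825073242188], [336.4470520019531, 237.98825073242188]]
blk side 266 [270.5789 208.7857] [[264.0243835449219, 221.7804718017578], [267.1341247558594, 193.7926483154297], [277.5609436035156, 194.95118713378906], [274.4512023925781, 222.9390106201172]]
blk (array([0.5087, 0.0648, 0.0643]), np.float64(0.0024883579522365588))
br top 19 [399.4737 219.2632] [[397.8599548339844, 222.97996520996094], [398.9999694824219, 214.9999542236328], [401.2399597167969, 215.31996154785156], [400.0999450683594, 223.2999725341797]]Traceback (most recent call last):
  File "<stdin>", line 12, in <module>
ValueError: max() iterable argument is empty
```

```bash
python3 - <<'E'
from h import *
np.set_printoptions(precision=4,suppress=True)
for n in("top","side"): print(n,ray(n,(320,200))[0])
I={n:cv2.imread(f"pics/{n}0.png") for n in("top","side")}
H={n:cv2.cvtColor(I[n],cv2.COLOR_BGR2HSV).astype(int) for n in I}
C={}
for n,(x0,y0,x1,y1) in(("top",(392,210,406,232)),("side",(288,250,306,272))):
    h,s,v=np.moveaxis(H[n],2,0);q=np.zeros(h.shape,bool);q[y0:y1,x0:x1]=((h>17)&(h<30)&(s>130)&(v>60))[y0:y1,x0:x1]
    B=max(blobs(q,5),key=lambda a:a[0]);C[n]=B;print(n,B[0],B[1],B[3].tolist())
print("brass top@.104",[onz("top",p,.104)[:2] for p in C["top"][3]],onz("top",C["top"][1],.104))
P=np.array([[376.2,243.6],[378.2,234.8],[410.1,242],[408.1,250.8]]);Q=np.array([[301.7,230.3],[303.7,221.3],[338.4,229],[336.4,238]])
P=P+[0,0];
for k,W,z in(("red",P,.09),("blk",Q,.062)):
    X=np.array([onz("top",p,z)[:2] for p in W]);e=X[1]-X[2];f=X[0]-X[3];g=e+f
    print(k,X.tolist(),"mean",X.mean(0),"yaw",np.arctan2(-g[0],g[1]),np.linalg.norm(e),np.linalg.norm(X[0]-X[1]))
# deck/cover edges, full px from crop (crop/4 + (255,155))
f=lambda a,b:(255+a/4,155+b/4)
for k,a,b,z in(("cover front",(32,489),(393,572),.062),("deck right",(618,500),(680,155),.06),("case back",(140,40),(680,150),.06)):
    A,B=onz("top",f(*a),z),onz("top",f(*b),z);d=A-B;print(k,A[:2],B[:2],np.arctan2(d[1],d[0]))
for k,a,z in(("jar",(570,445),.042+.06),("cone top",(650,185),.115)): print(k,onz("top",f(*a),z))
# side view bar top corners (sc crop/3.8+(195,165))
g=lambda a,b:(195+a/3.8,165+b/3.8)
for k,a,b in(("bar right-near",(619,383),(290,421)),("bar left-far",(491,325),(299,308)),("bar front-near",(614,384),(244,416)),("thumb top near",(570,292),(408,345)),("thumb top far",(582,242),(366,345))): print(k,tri(f(*a),g(*b)))
E
```

```text
top [0.3526 0.0544 1.3162]
side [ 0.3796 -0.8356  0.7668]
top 41 [398.4878 221.2195] [[395.4615173339844, 227.6923065185547], [398.0768737792969, 214.61537170410156], [401.5384216308594, 215.3076934814453], [398.9230651855469, 228.38462829589844]]
side 11 [299.0909 258.4545] [[296.73077392578125, 260.34613037109375], [297.73077392578125, 255.3461456298828], [301.0, 256.0], [300.0, 261.0]]
brass top@.104 [array([ 0.5048, -0.1399]), array([ 0.5403, -0.1491]), array([ 0.5382, -0.1584]), array([ 0.5026, -0.1492])] [ 0.5222 -0.1492  0.104 ]
red [[0.46444695614120973, -0.08726089621424357], [0.48827233542686416, -0.0939165319783925], [0.46634819895559604, -0.17966430724180835], [0.44269292977042224, -0.17269458644897812]] mean [ 0.4654 -0.1334] yaw -0.24982646474147602 0.08850620725483642 0.024737546069291298
blk [[0.5097347451843488, 0.11613063857128506], [0.5349913660868695, 0.11009608455821024], [0.5106207562233942, 0.013301049706974627], [0.48554958161033457, 0.019707415231756106]] mean [0.5102 0.0648] yaw -0.24620194023912778 0.09981585744244065 0.025967532450164796
cover front [0.3834 0.2242] [ 0.3214 -0.0208] 1.3227582566098406
deck right [ 0.3653 -0.1769] [ 0.6052 -0.2367] 2.8974643760602614
case back [0.7003 0.1469] [ 0.6088 -0.237 ] 1.3367150348548356
jar [ 0.4016 -0.1396  0.102 ]
cone top [ 0.5739 -0.2021  0.115 ]
bar right-near (array([ 0.4554, -0.1796,  0.0811]), np.float64(0.023988338707399536))
bar left-far (array([ 0.4864, -0.0934,  0.0829]), np.float64(0.0026798133205756624))
bar front-near (array([ 0.4429, -0.1745,  0.0858]), np.float64(0.0009081977194590544))
thumb top near (array([ 0.5225, -0.1492,  0.0933]), np.float64(0.034625859459502514))
thumb top far (array([ 0.5261, -0.1545,  0.1057]), np.float64(0.02244474027007726))
```

Emit:
drive_tool(
  series=[0, 0, -0.12, 25, -33, 0, 0, 0, 0, -0.24, 50, -64, 0, 0, 0, 0, -0.36, 75, -96, 0, 0, 0, 0, -0.48, 100, -129, 0, 0, 0, 0, -0.6, 125, -161, 0, 0, 0, 0, -0.72, 150, -193, 0, 0, 0, 0, -0.84, 175, -225, 0, 0, 0, 0, -0.96, 200, -257, 0, 0, 0, 0, -1.05, 225, -290, 0, 0, 0, 0, -1.102, 250, -322, 0, 0, 0, 0, -1.102, 275, -354, 0, 0, 0, 0, -1.102, 300, -386, 0, 0, 0, 0, -1.102, 325, -418, 0, 0, 0, 0, -1.102, 350, -450, 0, 0, 0, 0, -1.102, 375, -483, 0, 0, 0, 0, -1.102, 400, -515, 0, 0, 0, 0, -1.102, 425, -547, 0, 0, 0, 0, -1.102, 450, -580, 0, 0, 0, 0, -1.102, 464, -598, 0, 0, 0, 0, -1.102, 464, -598, 0, 0],
)

```text
time_s: 1.77
tcp_pos: [0.4589, 0.0803, 0.2082]
ee_rot: [0.787, 0.618, -0.0, -0.001]
wrist_force: [-0.4, -0.1, 0.4]
finger_gap: -0.0001
grip_force: 0.0
```

Emit:
drive_tool(
  series=[0, 0, 0, 0, 0, 35, 0, 0, 0, 0, 0, 0, 70, 0, 0, 0, 0, 0, 0, 100, 0, 0, 0, 0, 0, 0, 115, 0, 0, 0, 0, 0, 0, 125, 0, 0, 0, 0, 0, 0, 133, 0, 0, 0, 0, 0, 0, 138, 0, 0, 0, 0, 0, 0, 138, 0],
)

```text
time_s: 2.43
tcp_pos: [0.4584, 0.0764, 0.0706]
ee_rot: [0.788, 0.615, -0.0, -0.0]
wrist_force: [0.2, -0.6, 0.1]
finger_gap: -0.0002
grip_force: 0.0
```

```bash
python3 - <<'E'
from h import *
t,s=get_image("top")[150:310,250:440],get_image("side")[140:320,180:360]
a=cv2.resize(t,(400,340));b=cv2.resize(s,(400,400))
o=np.zeros((400,800,3),np.uint8);o[:340,:400]=a;o[:,400:]=b
cv2.imwrite("pics/p1.png",o[:,:,::-1]);print(get_state()["tcp_pos"],get_state()["wrist_force"])
E
```

```text
[0.45930117 0.07654766 0.07195208] [-0.06310298  0.12083957  0.11327506]
```

View pics/p1.png

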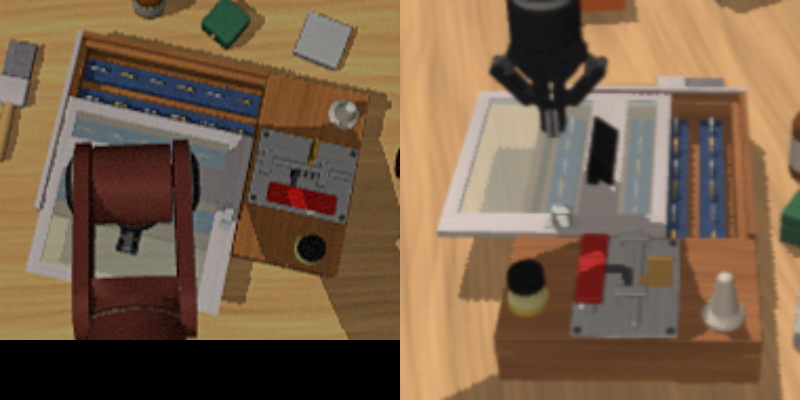

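The fingertips, at (551,130) in the side half, stand just in front of the black pull and above the cover. I'll push along tool y.

Emit:
drive_tool(
  series=[0, 0, 0, 0, 5, 2, 0, 0, 0, 0, 0, 10, 2, 0, 0, 0, 0, 0, 14, 2, 0, 0, 0, 0, 0, 18, 2, 0, 0, 0, 0, 0, 22, 2, 0, 0, 0, 0, 0, 26, 2, 0, 0, 0, 0, 0, 30, 2, 0, 0, 0, 0, 0, 35, 2, 0, 0, 0, 0, 0, 40, 2, 0, 0, 0, 0, 0, 45, 2, 0, 0, 0, 0, 0, 50, 2, 0, 0, 0, 0, 0, 55, 2, 0, 0, 0, 0, 0, 60, 2, 0, 0, 0, 0, 0, 65, 2, 0, 0, 0, 0, 0, 70, 2, 0, 0, 0, 0, 0, 74, 2, 0, 0, 0, 0, 0, 78, 2, 0, 0, 0, 0, 0, 80, 2, 0],
)

```text
time_s: 4.03
tcp_pos: [0.5366, 0.0571, 0.0689]
ee_rot: [0.788, 0.615, 0.0, 0.0]
wrist_force: [0.0, -0.0, 0.4]
finger_gap: -0.0002
grip_force: 0.0
```

```bash
python3 - <<'E'
from h import *
t,s=get_image("top")[150:310,250:440],get_image("side")[140:320,180:360]
a=cv2.resize(t,(400,340));b=cv2.resize(s,(400,400))
o=np.zeros((400,800,3),np.uint8);o[:340,:400]=a;o[:,400:]=b
cv2.imwrite("pics/p2.png",o[:,:,::-1]);print(get_state()["tcp_pos"],get_state()["wrist_force"])
E
```

```text
[0.53634062 0.0571971  0.06885523] [-1.06414974 -0.20057773 -0.36063664]
```

View pics/p2.png

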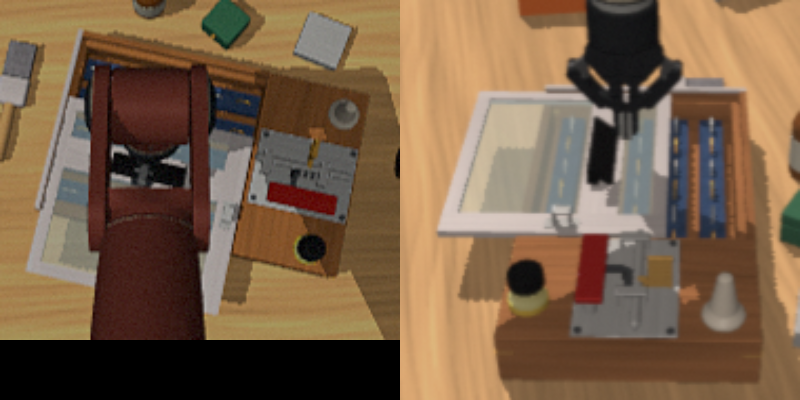

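The cover has not moved. The fingertips, at (627,130), are now beyond the pull at (603,150). I'll check the real tip height.

```bash
python3 - <<'E'
from h import *
np.set_printoptions(precision=4,suppress=True)
def proj(n,X):
    c=camera_info(n);K=np.array([[c["fx"],0,c["cx"]],[0,c["fy"],c["cy"]],[0,0,1.]])
    return cv2.projectPoints(np.array([X],float),cv2.Rodrigues(np.array(c["R"]))[0],np.array(c["t"],float),K,c["distortion"])[0].ravel()
T=get_state()["tcp_pos"]
for z in(0,.01,.02,.03,.04):
    p=proj("side",T+[0,0,z]);q=proj("top",T+[0,0,z])
    print(z,"side p2px",400+(p-[180,140])/.45,"top p2px",(q-[250,150])*[400/190,340/160])
for X in((.4976,.0679,.062),(.4976,.0679,.082),(.5097,.1161,.062),(.4855,.0197,.062)): print((400+(proj("side",X)-[180,140])/.45)-[0,400])
im=get_image("side")[150:240,230:350]
cv2.imwrite("pics/p3.png",cv2.resize(im,None,fx=6,fy=6,interpolation=cv2.INTER_CUBIC)[:,:,::-1])
E
```

```text
0 side p2px [627.6119 550.1664] top p2px [152.6003 148.6776]
0.01 side p2px [627.4043 543.1065] top p2px [152.5543 147.5611]
0.02 side p2px [627.1948 535.9722] top p2px [152.5077 146.427 ]
0.03 side p2px [626.9834 528.7623] top p2px [152.4603 145.2748]
0.04 side p2px [626.77   521.4757] top p2px [152.4121 144.1041]
[592.3091 153.9684]
[591.5228 139.8721]
[595.8029 127.9492]
[588.5694 181.8627]
```

View pics/p3.png

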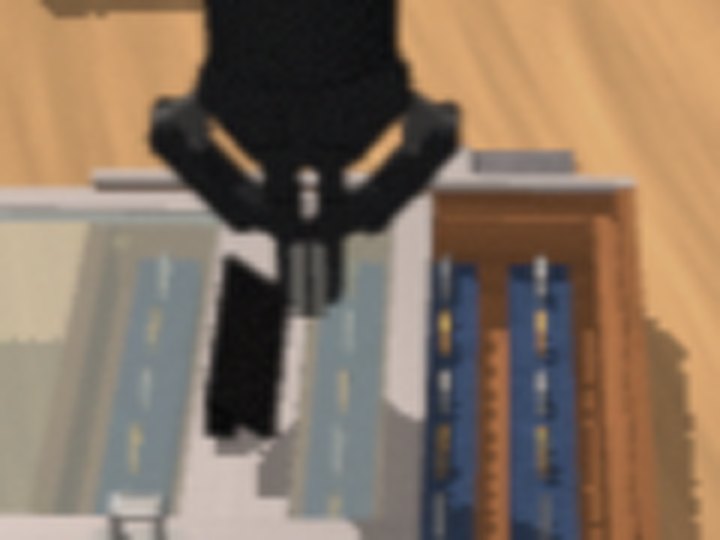

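Side view: the fingertip ends at full-image (282,202.5), about 15–20 mm higher than the reported TCP. The fingers passed over the pull. I'll lift, go back and descend to a light touch on the cover to calibrate.

Emit:
drive_tool(
  series=[0, 0, 0, 0, 0, -15, 0, 0, 0, 0, 0, 0, -25, 0, 0, 0, 0, 0, -30, -25, 0, 0, 0, 0, 0, -60, -25, 0, 0, 0, 0, 0, -80, -25, 0, 0, 0, 0, 0, -83, -15, 0, 0, 0, 0, 0, -83, -5, 0, 0, 0, 0, 0, -83, 0, 0, 0, 0, 0, 0, -83, 4, 0, 0, 0, 0, 0, -83, 6, 0, 0, 0, 0, 0, -83, 6, 0],
)

```text
time_s: 5.1
tcp_pos: [0.4556, 0.0772, 0.062]
ee_rot: [0.788, 0.615, -0.001, -0.0]
wrist_force: [-0.8, -0.5, -0.1]
finger_gap: 0.0002
grip_force: 0.0
```

```bash
python3 - <<'E'
from h import *
s=get_state();print(s["tcp_pos"],s["wrist_force"],s["moment"],tcp_to_grasp,s["joint_pos"])
E
```

```text
[0.45563786 0.07715971 0.06203092] [-0.75466356 -0.4644399  -0.11236938] [0.02642422 0.01382989 0.02392935] 0.0187 [ 6.51065087e-03 -2.07331818e-01  2.11375464e+00 -2.94449845e-05
  1.23664484e+00  2.51967362e-01]
```

Emit:
drive_tool(
  series=[0, 0, 0, 0, 0, 3, 0, 0, 0, 0, 0, 0, 6, 0, 0, 0, 0, 0, 0, 8, 0, 0, 0, 0, 0, 0, 8, 0, 0, 0, 0, 0, 0, 8, 0],
)

```text
time_s: 5.52
tcp_pos: [0.4555, 0.0774, 0.0547]
ee_rot: [0.788, 0.615, -0.0, -0.0]
wrist_force: [0.2, 0.6, 0.0]
finger_gap: 0.0001
grip_force: 0.0
```

Emit:
drive_tool(
  series=[0, 0, 0, 0, 0, 2, 0, 0, 0, 0, 0, 0, 3, 0, 0, 0, 0, 0, 0, 3, 0],
)

```text
time_s: 5.77
tcp_pos: [0.4554, 0.0774, 0.0516]
ee_rot: [0.788, 0.615, -0.0, -0.0]
wrist_force: [-0.6, 0.1, 1.4]
finger_gap: -0.0002
grip_force: 0.0
```

Emit:
drive_tool(
  series=[0, 0, 0, 0, 0, 2, 0, 0, 0, 0, 0, 0, 3, 0, 0, 0, 0, 0, 0, 3, 0],
)

```text
time_s: 6.02
tcp_pos: [0.4553, 0.0774, 0.0485]
ee_rot: [0.788, 0.615, -0.0, -0.0]
wrist_force: [-0.9, 0.1, -0.3]
finger_gap: -0.0002
grip_force: 0.0
```

Emit:
drive_tool(
  series=[0, 0, 0, 0, 5, 0, 0, 0, 0, 0, 0, 10, 0, 0, 0, 0, 0, 0, 15, 0, 0, 0, 0, 0, 0, 20, 0, 0, 0, 0, 0, 0, 24, 0, 0, 0, 0, 0, 0, 28, 0, 0, 0, 0, 0, 0, 32, 0, 0, 0, 0, 0, 0, 36, 0, 0, 0, 0, 0, 0, 40, 0, 0, 0, 0, 0, 0, 44, 0, 0, 0, 0, 0, 0, 48, 0, 0, 0, 0, 0, 0, 52, 0, 0, 0, 0, 0, 0, 56, 0, 0, 0, 0, 0, 0, 60, 0, 0],
)

```text
time_s: 7.18
tcp_pos: [0.5139, 0.0627, 0.0487]
ee_rot: [0.788, 0.615, -0.0, -0.0]
wrist_force: [-2.4, 0.0, 0.7]
finger_gap: -0.0
grip_force: 1.3
```

```bash
cat > pull.py <<'E'
from h import *
s=get_state();print(s["tcp_pos"],s["wrist_force"])
im=cv2.cvtColor(get_image("top"),cv2.COLOR_RGB2HSV).astype(int);h,S,v=np.moveaxis(im,2,0)
# staple/cover front-right corner: bright cover frame against wood, side view
g=get_image("side");hs=cv2.cvtColor(g,cv2.COLOR_RGB2HSV).astype(int)
m=(hs[...,1]<45)&(hs[...,2]>150);m[:180]=0;m[255:]=0;m[:,:190]=0;m[:,350:]=0
B=max(blobs(m,30),key=lambda a:a[0]);ys,xs=np.where(m)
i=np.argmax(ys-xs);print("cover front-near corner side px",xs[i],ys[i],onz("side",(xs[i],ys[i]),.062))
E
python3 pull.py
```

```text
[0.5139486  0.06268236 0.04868537] [-2.43385187  0.0475589   0.65122404]
cover front-near corner side px 211 244 [ 0.35288004 -0.03174502  0.062     ]
```

Emit:
drive_tool(
  series=[0, 0, 0, 0, 4, 0, 0, 0, 0, 0, 0, 8, 0, 0, 0, 0, 0, 0, 12, 0, 0, 0, 0, 0, 0, 16, 0, 0, 0, 0, 0, 0, 20, 0, 0, 0, 0, 0, 0, 24, 0, 0, 0, 0, 0, 0, 28, 0, 0, 0, 0, 0, 0, 32, 0, 0, 0, 0, 0, 0, 35, 0, 0, 0, 0, 0, 0, 38, 0, 0, 0, 0, 0, 0, 40, 0, 0, 0, 0, 0, 0, 40, 0, 0],
)

```text
time_s: 8.28
tcp_pos: [0.5532, 0.0529, 0.0489]
ee_rot: [0.788, 0.615, 0.0, 0.0]
wrist_force: [-0.4, 0.2, 0.7]
finger_gap: -0.0003
grip_force: 0.2
```

Emit:
drive_tool(
  series=[0, 0, 0, 0, 2, 0, 0, 0, 0, 0, 0, 4, 0, 0, 0, 0, 0, 0, 6, 0, 0, 0, 0, 0, 0, 8, 0, 0, 0, 0, 0, 0, 8, 0, 0],
)

```text
time_s: 8.7
tcp_pos: [0.5608, 0.0511, 0.0489]
ee_rot: [0.788, 0.615, 0.0, 0.0]
wrist_force: [-1.2, -0.1, 1.1]
finger_gap: 0.0002
grip_force: 0.5
```

```bash
python3 pull.py
```

```text
[0.56076447 0.05105006 0.04885383] [-1.18886209 -0.08327544  1.05462523]
cover front-near corner side px 232 244 [ 0.39956284 -0.04243495  0.062     ]
```

Emit:
drive_tool(
  series=[0, 0, 0, 0, 2, 0, 0, 0, 0, 0, 0, 4, 0, 0, 0, 0, 0, 0, 6, 0, 0, 0, 0, 0, 0, 8, 0, 0, 0, 0, 0, 0, 8, 0, 0],
)

```text
time_s: 9.22
tcp_pos: [0.5647, 0.0501, 0.0486]
ee_rot: [0.788, 0.615, -0.003, -0.004]
wrist_force: [-14.7, 2.2, 10.4]
finger_gap: -0.0001
grip_force: 9.0
```

Emit:
drive_tool(
  series=[0, 0, 0, 0, 2, 0, 0, 0, 0, 0, 0, 4, 0, 0, 0, 0, 0, 0, 4, 0, 0],
)

```text
time_s: 9.47
tcp_pos: [0.5648, 0.0501, 0.0484]
ee_rot: [0.788, 0.616, -0.007, -0.007]
wrist_force: [-28.2, 5.3, 20.7]
finger_gap: 0.0
grip_force: 17.1
```

```bash
python3 pull.py
```

```text
[0.56479908 0.05005784 0.04844533] [-28.2274713    5.2575976   20.72882285]
cover front-near corner side px 233 244 [ 0.40178638 -0.04294479  0.062     ]
```

Emit:
drive_tool(
  series=[0, 0, 0, 0, -6, 0, 0, 0, 0, 0, 0, -12, 0, 0, 0, 0, 0, 0, -25, -3, 0, 0, 0, 0, 0, -35, -20, 0, 0, 0, 0, 0, -35, -55, 0, 0, 0, 0, 0, -35, -90, 20, 0, 0, 0, 0, -35, -110, 50, 0, 0, 0, 0, -35, -110, 50],
)

```text
time_s: 10.23
tcp_pos: [0.5422, 0.0566, 0.1657]
ee_rot: [0.788, 0.615, 0.005, 0.004]
wrist_force: [0.5, -0.1, 1.5]
finger_gap: 0.0357
grip_force: 0.0
```

```bash
python3 pull.py; python3 - <<'E'
from h import *
s=get_state();x,y,z,w=s["ee_rot"]
from scipy.spatial.transform import Rotation as Ro
R=Ro.from_quat(s["ee_rot"]).as_matrix();print(R.round(4))
print((R.T@(np.array([.4912,-.1647,.150])-s["tcp_pos"])*1000).round(1), s["finger_gap"])
E
```

```text
[0.54224663 0.05663876 0.16566473] [ 0.51781347 -0.06796361  1.51513808]
cover front-near corner side px 233 244 [ 0.40178638 -0.04294479  0.062     ]
[[ 2.427e-01  9.701e-01  3.500e-03]
 [ 9.701e-01 -2.427e-01 -1.000e-04]
 [ 7.000e-04  3.400e-03 -1.000e+00]]
[-226.4    7.2    9.8] 0.049283290319363175
```

Emit:
drive_tool(
  series=[0, 0, 0, -30, 0, 0, 50, 0, 0, 0, -60, 2, 0, 50, 0, 0, 0, -90, 4, 0, 50, 0, 0, 0, -120, 6, 0, 50, 0, 0, 0, -150, 7, 0, 50, 0, 0, 0, -180, 7, 0, 50, 0, 0, 0, -205, 7, 0, 50, 0, 0, 0, -220, 7, 0, 50, 0, 0, 0, -226, 7, 0, 50, 0, 0, 0, -226, 7, 15, 50, 0, 0, 0, -226, 7, 35, 50, 0, 0, 0, -226, 7, 35, 50, 0, 0, 0, -226, 7, 35, 50],
)

```text
time_s: 11.42
tcp_pos: [0.4885, -0.1629, 0.1213]
ee_rot: [0.788, 0.616, -0.001, -0.002]
wrist_force: [1.0, -0.7, 0.4]
finger_gap: 0.0501
grip_force: 0.0
```

```bash
python3 - <<'E'
from h import *
s=get_state();print(s["tcp_pos"],s["wrist_force"],s["finger_gap"])
t,s=get_image("top")[180:280,350:450],get_image("side")[190:300,210:330]
o=np.zeros((480,800,3),np.uint8);o[:400,:400]=cv2.resize(t,(400,400),interpolation=2);o[:367,400:]=cv2.resize(s,(400,367),interpolation=2)
cv2.imwrite("pics/p4.png",o[:,:,::-1])
E
```

```text
[ 0.48849693 -0.16290596  0.12132387] [ 1.0386896  -0.6751679   0.41972332] 0.05011305936647367
```

View pics/p4.png

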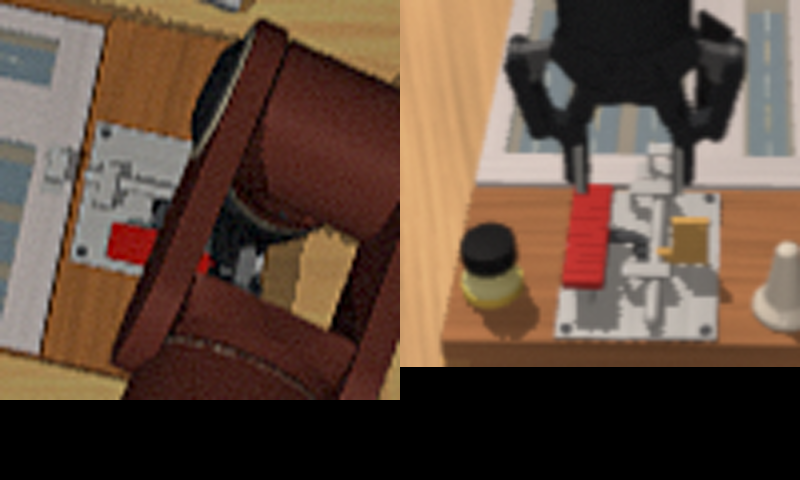

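The left fingertip ends at about (578,190) and the right at (683,183). The brass pushing face is centred at (690,242) and the red bar lies below the left finger. I'll cast these rays.

```bash
python3 - <<'E'
from h import *
np.set_printoptions(precision=4,suppress=True)
ex=np.array([.970,-.2432]);ey=np.array([.2432,.970]);bar=np.array([.4655,-.1335])
f=lambda a,b:(210+(a-400)*.3,190+b*.3)
loc=lambda X:(np.array([ex@(X[:2]-bar),ey@(X[:2]-bar)])*1000).round(1)
T=np.array([.4885,-.1629]);print("tcp",loc(T))
for k,p,z in(("thumb face mid",(690,242),.09),("thumb top-left",(674,219),.104),("thumb top-right",(709,219),.104),("bar near-left",(563,283),.09),("bar near-right",(604,286),.09),("bar far-right",(612,186),.09),("bar far-left",(578,184),.09)):
    print(k,loc(onz("side",f(*p),z)))
for z in(.12,.13,.14,.15): print(z,[loc(onz("side",f(*p),z)) for p in((567,190),(588,190),(675,183),(692,183))])
E
```

```text
tcp [ 29.5 -22.9]
thumb face mid [ 65.  -13.6]
thumb top-left [54.9 -7.6]
thumb top-right [76.9 -7.2]
bar near-left [-11.4 -50.4]
bar near-right [ 13.7 -52.4]
bar far-right [12.4 37.5]
bar far-left [-10.1  39. ]
0.12 [array([-12.1,   0.5]), array([1. , 0.8]), array([55.1,  8.3]), array([65.8,  8.5])]
0.13 [array([-10.6, -10.4]), array([  2.3, -10.1]), array([55.6, -2.7]), array([66.2, -2.5])]
0.14 [array([ -9. , -21.2]), array([  3.7, -21. ]), array([ 56.1, -13.7]), array([ 66.5, -13.5])]
0.15 [array([ -7.5, -32.1]), array([  5. , -31.8]), array([ 56.6, -24.7]), array([ 66.8, -24.5])]
```

Emit:
drive_tool(
  series=[0, 0, 0, -4, 3, 5, 50, 0, 0, 0, -4, 3, 20, 50, 0, 0, 0, -4, 3, 35, 50, 0, 0, 0, -4, 3, 42, 50, 0, 0, 0, -4, 3, 45, 50, 0, 0, 0, -4, 3, 45, 50],
)

```text
time_s: 12.02
tcp_pos: [0.4917, -0.1687, 0.0784]
ee_rot: [0.788, 0.615, -0.0, -0.0]
wrist_force: [0.4, -0.2, -0.3]
finger_gap: 0.0502
grip_force: 0.0
```

Emit:
drive_tool(
  series=[0, 0, 0, 0, 0, 1.5, 50, 0, 0, 0, 0, 0, 3, 50, 0, 0, 0, 0, 0, 3, 50],
)

```text
time_s: 12.27
tcp_pos: [0.4923, -0.169, 0.0764]
ee_rot: [0.788, 0.615, 0.0, 0.001]
wrist_force: [0.3, 0.5, 1.0]
finger_gap: 0.0499
grip_force: 0.0
```

Emit:
drive_tool(
  series=[0, 0, 0, 0, 0, 1.5, 50, 0, 0, 0, 0, 0, 3, 50, 0, 0, 0, 0, 0, 3, 50],
)

```text
time_s: 12.52
tcp_pos: [0.4918, -0.1687, 0.0726]
ee_rot: [0.788, 0.615, -0.0, -0.0]
wrist_force: [-0.5, -0.6, -0.2]
finger_gap: 0.0497
grip_force: 0.0
```

Emit:
drive_tool(
  series=[0, 0, 0, 0, 0, 1.5, 50, 0, 0, 0, 0, 0, 3, 50, 0, 0, 0, 0, 0, 3, 50],
)

```text
time_s: 12.77
tcp_pos: [0.4916, -0.1686, 0.0694]
ee_rot: [0.788, 0.615, -0.0, -0.0]
wrist_force: [1.0, -0.3, 0.5]
finger_gap: 0.0498
grip_force: 0.0
```

Emit:
drive_tool(
  series=[0, 0, 0, 0, 0, 1.5, 50, 0, 0, 0, 0, 0, 3, 50, 0, 0, 0, 0, 0, 3, 50],
)

```text
time_s: 13.02
tcp_pos: [0.4916, -0.1687, 0.0664]
ee_rot: [0.788, 0.615, -0.0, -0.0]
wrist_force: [-0.2, -0.3, 0.1]
finger_gap: 0.0499
grip_force: 0.0
```

Emit:
drive_tool(
  series=[0, 0, 0, 0, 0, 1.5, 50, 0, 0, 0, 0, 0, 3, 50, 0, 0, 0, 0, 0, 3, 50],
)

```text
time_s: 13.27
tcp_pos: [0.492, -0.1689, 0.064]
ee_rot: [0.788, 0.615, 0.0, 0.0]
wrist_force: [0.7, -0.0, 1.4]
finger_gap: 0.0494
grip_force: 1.2
```

Emit:
drive_tool(
  series=[0, 0, 0, 0, 0, 1, 50, 0, 0, 0, 0, 0, 2, 50, 0, 0, 0, 0, 0, 2, 50],
)

```text
time_s: 13.52
tcp_pos: [0.4921, -0.1689, 0.062]
ee_rot: [0.788, 0.615, 0.0, 0.0]
wrist_force: [-1.8, 0.2, 3.9]
finger_gap: 0.0496
grip_force: 1.6
```

Emit:
drive_tool(
  series=[0, 0, 0, 0, 0, 1, 50, 0, 0, 0, 0, 0, 2, 50, 0, 0, 0, 0, 0, 2, 50],
)

```text
time_s: 13.77
tcp_pos: [0.492, -0.1689, 0.0599]
ee_rot: [0.788, 0.615, 0.0, 0.0]
wrist_force: [-0.4, 0.2, 4.6]
finger_gap: 0.0502
grip_force: 2.0
```

Emit:
drive_tool(
  series=[0, 0, 0, 0, 0, 1, 50, 0, 0, 0, 0, 0, 2, 50, 0, 0, 0, 0, 0, 2, 50],
)

```text
time_s: 14.02
tcp_pos: [0.492, -0.1689, 0.0579]
ee_rot: [0.788, 0.615, 0.0, 0.0]
wrist_force: [-1.6, -0.2, 5.2]
finger_gap: 0.05
grip_force: 2.4
```

Emit:
drive_tool(
  series=[0, 0, 0, 0, 0, 1, 50, 0, 0, 0, 0, 0, 2, 50, 0, 0, 0, 0, 0, 2.5, 50, 0, 0, 0, 0, 0, 2.5, 50],
)

```text
time_s: 14.35
tcp_pos: [0.492, -0.1689, 0.0556]
ee_rot: [0.788, 0.615, 0.0, 0.0]
wrist_force: [-0.9, 0.3, 6.1]
finger_gap: 0.0502
grip_force: 2.9
```

Emit:
drive_tool(
  series=[0, 0, 0, 2, 0, 0, 50, 0, 0, 0, 4, 0, 0, 50, 0, 0, 0, 6, 0, 0, 50, 0, 0, 0, 8, 0, 0, 50, 0, 0, 0, 10, 0, 0, 50, 0, 0, 0, 12, 0, 0, 50, 0, 0, 0, 14, 0, 0, 50, 0, 0, 0, 16, 0, 0, 50, 0, 0, 0, 18, 0, 0, 50, 0, 0, 0, 20, 0, 0, 50],
)

```text
time_s: 15.18
tcp_pos: [0.4973, -0.1514, 0.0562]
ee_rot: [0.788, 0.616, -0.001, 0.002]
wrist_force: [-1.3, -5.9, 5.1]
finger_gap: 0.0498
grip_force: 4.0
```

Emit:
drive_tool(
  series=[0, 0, 0, 2, 0, 0, 50, 0, 0, 0, 4, 0, 0.5, 50, 0, 0, 0, 6, 0, 0.5, 50, 0, 0, 0, 8, 0, 0.5, 50, 0, 0, 0, 10, 0, 0.5, 50, 0, 0, 0, 12, 0, 0.5, 50, 0, 0, 0, 14, 0, 0.5, 50, 0, 0, 0, 16, 0, 0.5, 50, 0, 0, 0, 18, 0, 0.5, 50, 0, 0, 0, 20, 0, 0.5, 50],
)

```text
time_s: 16.02
tcp_pos: [0.5023, -0.1321, 0.0559]
ee_rot: [0.788, 0.616, -0.001, 0.002]
wrist_force: [-1.5, -5.5, 6.5]
finger_gap: 0.05
grip_force: 4.0
```

Emit:
drive_tool(
  series=[0, 0, 0, 2, 0, 0, 50, 0, 0, 0, 4, 0, 0, 50, 0, 0, 0, 6, 0, 0, 50, 0, 0, 0, 6, 0, 0, 50],
)

```text
time_s: 16.35
tcp_pos: [0.5039, -0.1259, 0.0559]
ee_rot: [0.788, 0.616, -0.001, 0.002]
wrist_force: [-0.8, -4.5, 6.0]
finger_gap: 0.0499
grip_force: 3.7
```

Emit:
drive_tool(
  series=[0, 0, 0, 2, 0, 0, 50, 0, 0, 0, 4, 0, 0, 50, 0, 0, 0, 4, 0, 0, 50],
)

```text
time_s: 16.6
tcp_pos: [0.5047, -0.1226, 0.0559]
ee_rot: [0.788, 0.615, -0.001, 0.002]
wrist_force: [-1.6, -6.8, 5.4]
finger_gap: 0.05
grip_force: 5.9
```

Emit:
drive_tool(
  series=[0, 0, 0, 1.5, 0, 0, 50, 0, 0, 0, 3, 0, 0, 50, 0, 0, 0, 3, 0, 0, 50],
)

```text
time_s: 16.85
tcp_pos: [0.5048, -0.1226, 0.0561]
ee_rot: [0.788, 0.615, -0.004, 0.004]
wrist_force: [-4.9, -17.2, 5.9]
finger_gap: 0.05
grip_force: 10.2
```

Emit:
drive_tool(
  series=[0, 0, 0, 1.5, 0, 0, 50, 0, 0, 0, 3, 0, 0, 50, 0, 0, 0, 3, 0, 0, 50],
)

```text
time_s: 17.1
tcp_pos: [0.5048, -0.1226, 0.0562]
ee_rot: [0.788, 0.615, -0.006, 0.006]
wrist_force: [-7.9, -26.7, 5.9]
finger_gap: 0.05
grip_force: 15.4
```

Force rose to 27 N after about 47 mm of travel, so the bolt is against its stop. I'll ease back, lift clear and look.

Emit:
drive_tool(
  series=[0, 0, 0, -4, 0, 0, 50, 0, 0, 0, -8, 0, 0, 50, 0, 0, 0, -10, 0, 0, 50, 0, 0, 0, -11, 0, -5, 50, 0, 0, 0, -11, 0, -15, 50, 0, 0, 0, -11, 0, -35, 50, 0, 0, 0, -15, 0, -70, 50, 0, 0, 0, -20, 0, -105, 50, 0, 0, 0, -20, 0, -140, 50, 0, 0, 0, -20, 0, -175, 50, 0, 0, 0, -20, -35, -200, 50, 0, 0, 0, -20, -70, -200, 50, 0, 0, 0, -20, -100, -200, 50, 0, 0, 0, -20, -100, -200, 50],
)

```text
time_s: 18.27
tcp_pos: [0.4002, -0.1085, 0.255]
ee_rot: [0.788, 0.615, -0.0, 0.0]
wrist_force: [0.7, -0.9, -0.8]
finger_gap: 0.05
grip_force: 0.0
```

```bash
python3 - <<'E'
from h import *
t,s=get_image("top")[150:310,250:450],get_image("side")[190:300,210:330]
o=np.zeros((400,800,3),np.uint8);o[:320,:400]=cv2.resize(t,(400,320),interpolation=2);o[:367,400:]=cv2.resize(s,(400,367),interpolation=2)
cv2.imwrite("pics/p5.png",o[:,:,::-1]);print(get_state()["tcp_pos"],get_state()["wrist_force"])
E
```

```text
[ 0.40295265 -0.10940336  0.25478071] [ 0.56717725  0.67533746 -0.45067489]
```

View pics/p5.png

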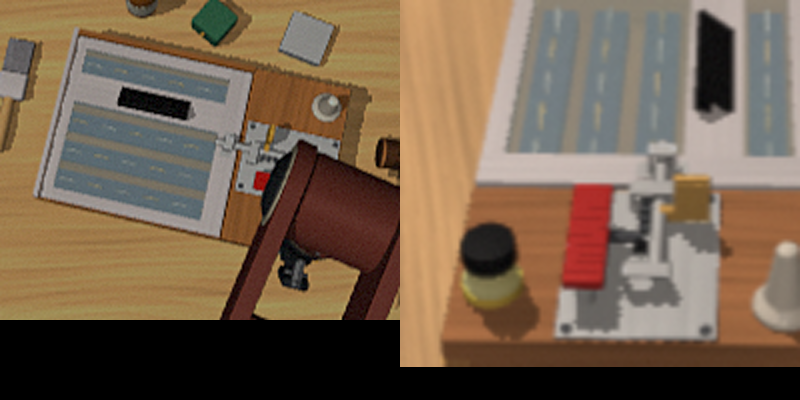

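The side half shows the brass face at (693,198), moved from (690,242). That is about 39 mm at the bar's scale (100 rows for 90 mm). The bolt passes through the staple at (660,155), and the red bar is back at its raised position, with its near corner at (563,283). The jar and cone have not moved, and the cover is on its stop.

```bash
python3 -c "
from cell import *
print(sign_off())"
```

```text
the job is handed in; nothing more can be done
None
```

I shut the cover against its stop, slid the bolt home through the staple (about 39 mm of its 40 mm, measured from the picture), and let the catch spring up. The job is handed in at about 18 s with the arm clear; the sign-off returned no verdict.

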